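# Put the print studio's humidifier back together

### The arm

A 6-joint arm with a two-finger parallel gripper is mounted at the origin on the work surface. World frame = base frame: x ahead of the robot, y to its left, z up, the work surface at z = 0. Lengths are in mm, angles in rad, forces in N, time in s.
With the tool pointing down it reaches from about 225 to 875 mm from the base axis. Payload 3.4 kg.
Tool frame: the origin (TCP) lies at the centre of the arm's flange, where the gripper is bolted on; the fingertips stand 173 mm ahead of it and the grasp point (between the pads) lies env.tcp_to_grasp ahead of it (env.tcp_to_grasp is the distance from the TCP to the grasp point, in mm); z points along the fingers, y is the line along which they close (so a half turn about z gives the same grasp; the last joint's range is limited). The gripper opens to 85 mm and grips with 20 to 120 N. Pads are 22 mm wide; open, the fingers measure 114 mm over their backs; the gripper's body (76 mm by 85 mm) begins 54 mm behind the grasp point. The pads swing forward as they close: fully open they stand 13 mm farther back than shut.
Start: joints at [1.025, 0.276, 1.505, -0, 1.361, -0.121], TCP at [236.991, 523.908, 404.728] pointing down, gripper open.
Joint ranges: [-2.89, 2.89], [-0.75, 2.08], [0.22, 2.7], [-1.18, 4.32], [0.11, 2.71], [-2.7, 2.7]. Speed limits (rad/s): [2.57, 2.57, 3.14, 3.14, 3.14, 3.14].

### API

Orientations are given as a unit quaternion [w, x, y, z].
In Python, from cell import env gives the robot as it stands. The module is installed in compiled form; this text tells all that it offers.
- The arm moves only by the shell command python3 -m handwheel 'ROWS'. ROWS is JSON, a list of rows, each a list of 3 entries, a list of its own where there are three numbers: the shift along the world's x, y, z in cm, then the turn about the world's z in rad, then the opening, from 0 (shut) to 1 (fully open). In form: [[[tx, ty, tz], spin, claw], ...]. A call has 1 to 5 rows; each row shifts and turns the commanded pose from where the row before left it; what a row does not reach is not made up. A row lasts 1/12 s, in which the tool goes at most 41.7 mm and 7.16 degrees, less where a joint would pass 70% of its speed; a pose out of reach is approached as far as the arm can. A call is refused whole if a number of a shift passes 4.17 or a number of a turn 0.125, either way. A call with a gripper value outside its range is refused whole. The fingers move at their own pace and stop on an object; the grip force is fixed at half the most. Time passes only in rows, so rows that do not move let the fingers close. It gives the time, the measured TCP pose, the force, the opening and the grip force at its end, in the units of the state.
- env.sense(): the state, without advancing time (a new reading comes with each control period).
- env.get_image(name): name is "scene" or "side" or "wrist"; returns a dict with "pixels" (384x512x3 uint8, blue, green, red), "intrinsics" (3x3 intrinsics, pixels), "R" (3x3) and "t" (3): a world point X has camera coordinates R X + t. Camera axes: x right, y down, z forward; pixel columns grow to the right and rows downward; lengths in mm; the calibration is good to about 2 mm. A picture is of the moment at which its call begins. There is no depth.
- env.job_done(): hands the job in; it is judged then, once.
Trained networks look in a picture, given as the dict that the camera call returned (one of the last four; its "shot" number tells which), for a name from the list of things; names that differ only in an ending like _2 or _b are one class to them, and where a whole thing is asked for, a point or a joint stands for the part that bears it (a point fixed in the world has none). Each returns a list of dicts, best first, with "score" (0 to 1); they miss things now and then, are a little off and sometimes report something else, mostly with a low value. They report only what shows in the picture. A call takes as long as a camera call. They do not tell look-alikes from the thing itself.
- env.find_in(picture, label): "extent" ([centre column, centre row, width, height] in pixels, round what is visible of it).
The state is a dict: "t": time; "joint_positions": joint angles; "joint_velocities": joint speeds; "effort": joint torques, N m; "tcp_pos": TCP position; "tool_rot": TCP orientation; "contact_force": force on the tool from outside, world axes, zero at the start; "torque": the same for the moment, N m; "width": finger opening in mm; "finger_force": force on a finger pad.
Only numpy, scipy, OpenCV 4.12 (cv2) and the standard library are available. Lean on these libraries where they do the work, as an engineer would, in place of code of your own. Each camera call takes 0.05 s, during which the arm holds its last target. There are 200 camera calls.

### The job

The studio's humidifier has been taken apart for cleaning: take the grey mist nozzle out of the base's basin, set the water tank on the base so that it sits fully home and level over the three orange pegs, and have the nozzle fitted fully home in the round outlet at the end of the tank's top. Carry the tank upright, set it down gently without dropping or forcing it, and do not disturb the bottle, jar, coffee cup and squeegee standing around; finish with everything at rest.

Things in the scene. Friction and masses are not known exactly. Their poses are not given: they have to be found in the camera images.
- base: Humidifier base, fixed: white block 204 (x) x 118 (y) x 70 mm, grey dial on its -y side. Origin: centre of underside, z up. Open basin in its top, 132 x 84 mm, floor at z = 56 mm (the nozzle stands there at first), flat rim at z = 70 mm. Three orange pegs on the rim at (x, y) = (-80, 28), (-80, -28), (80, 0) mm: 14 mm thick, 20 mm high, the upper 9 mm tapering to 6 mm.
- seat (a point): Point on the base's axis at rim height (70 mm above the base's origin), axes as the base's. The seated tank's origin comes exactly here, its x along the base's x; the pegs fit only this way round.
- tank: Empty water tank, loose, 0.3 to 0.6 kg, 190 (x) x 104 (y) x 160 mm high, upright on the bench at first: grey foot, translucent blue body, white deck at z = 120 mm, grey handle on the deck. Origin: centre of underside, z up. Three sockets in the underside, 18 mm wide, 26 mm deep, at (x, y) = (-80, 28), (-80, -28), (80, 0) mm, take the pegs.
- tank_handle (a point): Middle of the tank's handle, at (-22, 0, 152) mm in the tank's frame, axes as the tank's, above its centre of gravity to within 10 mm. The handle is a level bar along the tank's x, 82 mm long (x from -63 to 19 mm), 18 mm wide along y, 16 mm thick (z from 144 to 160 mm), on two end posts with 24 mm of air beneath it.
- tank_outlet (a point): Centre of the mouth of the mist outlet, at (60, 0, 120) mm in the tank's frame, level with the deck: a round hole 43 mm wide and 20 mm deep that takes the nozzle's spigot. The nearer end of the handle is 41 mm from this point, towards the tank's -x, and stands 40 mm above the deck.
- nozzle: Grey mist nozzle, loose, 60 g, 63 mm high, upright in the basin at first. Origin: centre of underside, z up. Spigot 38 mm wide, 16 mm long, tapered at its foot; flange 62 mm wide, z = 16 to 23 mm; above it a flat spout, 54 mm along its x, 14 mm thick along y, up to z = 63 mm. Fitted home, the flange lies on the deck and the origin is 16 mm below tank_outlet, turned any way.
- bottle: Bystander: tall white bottle, teal label, black cap, 72 mm in diameter, 235 mm high, loose; origin at the centre of its underside. It stands between tank and base, to the near or the far side.
- jar: Bystander: black ink jar, blue label, 80 mm in diameter, 110 mm high, loose; origin at the centre of its underside. It stands between tank and base, on the other side from the bottle.
- cup: Bystander: a black coffee cup with a white lid, 85 mm in diameter at the lid, 124 mm high; origin at the centre of its underside.
- squeegee: Bystander: a small screen-printing squeegee lying flat, loose, wooden handle and green blade, 150 (its x) x 91 (its y) x 24 mm high; origin at the centre of its underside.
There are look-alikes about, which are no part of the job. Of the things shaped like the nozzle, the grey one is meant. What is shaped like the base but pink is not meant.

How it is judged (in metres and radians):
At the end, for the whole second after the job is handed in: The tank lies flat on the base's rim over the pegs (height within 3 mm, sideways 6 mm, turn 4 degrees, level within 2 degrees, right way round); the nozzle is in the tank's outlet, flange on the deck (sideways 5 mm, height 3 mm, upright within 4.5 degrees); both are at rest (horizontal distance between tank and seat below 0.006 m and z of tank in the frame of seat between -0.003 and 0.003 m and x of tank_outlet in the frame of seat above 0.05 m and angle between the x axis of tank and the x axis of base, either way round below 0.07 rad and angle between tank's own z axis and vertical below 0.035 rad and horizontal distance between nozzle and tank_outlet below 0.005 m and z of nozzle in the frame of tank_outlet below -0.013 m and angle between nozzle's own z axis and vertical below 0.08 rad and linear speed of each of tank, nozzle below 0.02 m/s); the robot touches nothing.
It fails at once if the tank is tipped more than 30 degrees (angle between tank's own z axis and vertical above 0.52 rad).
It fails at once if the tank is dropped on or forced against the base (more than 60 N) (contact force between tank and base above 60 N).
It fails at once if the tank drops the last stretch onto the base (faster than 0.4 m/s within 20 mm of its seat) (distance between tank and seat below 0.02 m and linear speed of tank above 0.4 m/s).
It fails at once if a bystander (bottle, jar, cup or squeegee) is shifted more than 30 mm (distance of any of bottle, jar, cup, squeegee from where it was at the start of the episode above 0.03 m).
It fails at once if the bottle, jar or cup is tipped more than 20 degrees (angle between any of bottle, jar, cup's own z axis and vertical above 0.35 rad).
It also fails if it takes over 72 s, if anything falls off the work surface, if the arm or the gripper's body presses on something with over 40 N, if the wrist force passes 120 N, or if a joint passes its speed limit or range.

## Working session

There is one attempt and no reset: what is moved stays moved. The work goes in short steps, Python scripts to look and compute and a shell command to move; the robot and the scene stay as the last step left them, time stands still between calls to the robot, and variables do not carry over. Pictures are saved under pics/ and viewed, at most 10 in all, crops included, and the job is handed in when it is done.

```bash
mkdir -p pics; cat > h.py <<'E'
import cv2,numpy as np
from cell import env
def shot(name,save=None):
    p=env.get_image(name)
    if save: cv2.imwrite(f'pics/{save}.png',p['pixels'])
    return p
def ray(p,u,v,z):
    K,R,t=[np.array(p[k],float) for k in('intrinsics','R','t')]
    c=-R.T@t; d=R.T@np.linalg.solve(K,[u,v,1]); return c+d*(z-c[2])/d[2]
def proj(p,X):
    K,R,t=[np.array(p[k],float) for k in('intrinsics','R','t')]
    x=K@(R@np.array(X,float)+t); return x[:2]/x[2]
E
python3 - <<'E'
from h import *
import numpy as np
ps=[shot('scene'),shot('side')]
cv2.imwrite('pics/a.png',cv2.resize(np.vstack([p['pixels'] for p in ps]),(800,1200))[:600]); cv2.imwrite('pics/b.png',cv2.resize(ps[1]['pixels'],(800,600)))
for p,n in zip(ps,('scene','side')):
    print(n,-np.array(p['R']).T@p['t'])
    for l in('base','tank','nozzle','bottle','jar','cup','squeegee'):
        for r in env.find_in(p,l)[:3]: print(l,round(r['score'],2),np.round(r['extent']))
s=env.sense();print(s,env.tcp_to_grasp)
E
```

```text
scene [1068.87121112 -449.05799758 1274.56726084]
base 0.97 [303. 185.  65.  33.]
base 0.65 [172. 261.  62.  79.]
base 0.6 [272. 116.  61.  39.]
tank 0.93 [175. 262.  65.  79.]
nozzle 0.82 [250. 170.  14.  22.]
nozzle 0.69 [304. 179.  17.  20.]
bottle 0.78 [289. 246.  31.  47.]
jar 0.6 [240. 204.  25.  38.]
jar 0.4 [174. 261.  64.  80.]
cup 0.98 [277. 290.  30.  37.]
cup 0.19 [304. 187.  63.  42.]
side [ 427.81121871 -911.8813156  1096.44512485]
base 0.75 [257. 171.  58.  55.]
base 0.67 [168. 149.  58.  53.]
tank 0.56 [256. 287.  68.  83.]
nozzle 0.75 [253. 159.  18.  18.]
nozzle 0.65 [207. 188.  15.  20.]
bottle 0.9 [312. 198.  28.  60.]
jar 0.93 [236. 212.  28.  39.]
cup 0.89 [341. 232.  30.  44.]
squeegee 0.94 [331. 192.   9.  36.]
squeegee 0.33 [313. 197.  33.  63.]
{'t': 0.8, 'joint_positions': array([ 1.02498382e+00,  2.75853532e-01,  1.50486952e+00,  1.32745093e-05,
        1.36069396e+00, -1.20998737e-01]), 'joint_velocities': array([ 0.0006556 , -0.00050395, -0.00050075,  0.00076171, -0.00115065,
        0.00089635]), 'effort': array([ 4.11538977e-04, -4.16582859e+01, -2.46090943e+01, -9.96307949e-05,
        1.08863780e-04, -2.91354567e-06]), 'tcp_pos': array([236.99731264, 523.9044438 , 404.7667042 ]), 'tool_rot': array([2.26052295e-05, 2.10814651e-01, 9.77526048e-01, 8.51054159e-05]), 'contact_force': array([ 0.95746784, -1.08719627,  0.41933431]), 'torque': array([-0.02694766,  0.04106902,  0.00703966]), 'finger_force': 0.0, 'width': 85.35314855873968} 154.70000000000002
```

View pics/a.png

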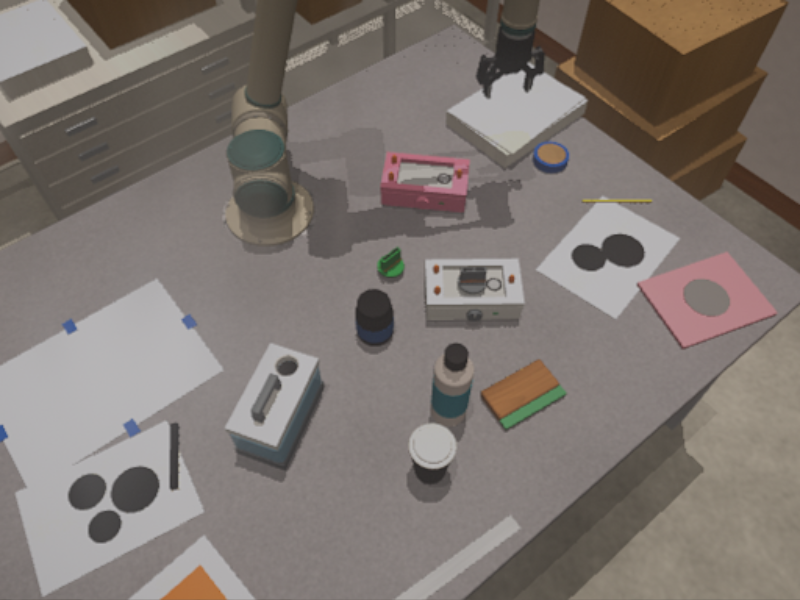

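View pics/b.png

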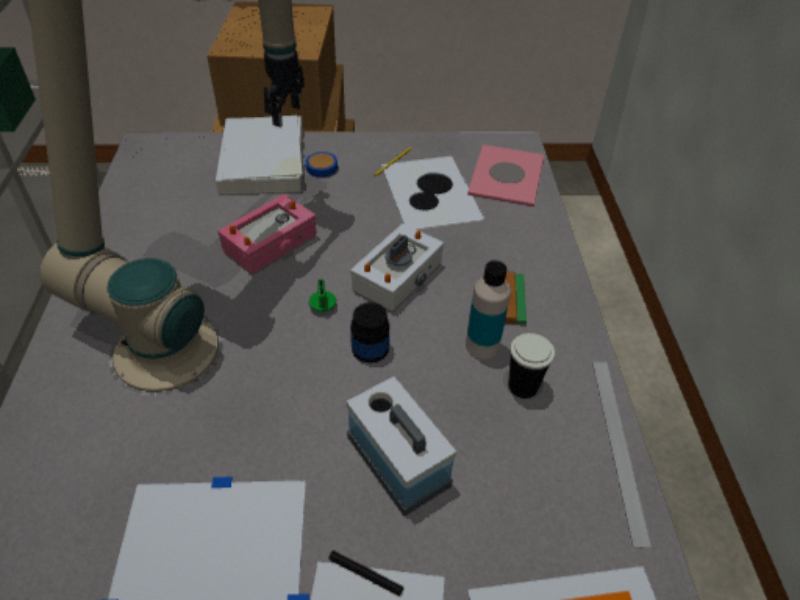

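The scene shows the white base (centre about (473,285) of 800x600) with the grey nozzle in its basin. The tank is at (275,400) with its outlet at (287,365). The pink base and green nozzle are the look-alikes. Next I'll fit the base, tank and nozzle poses.

```bash
cat > fit.py <<'E'
from h import *
from scipy.optimize import least_squares
def fit(obs,x0):
    # obs: (pic,u,v,X local)
    def f(q):
        c,s=np.cos(q[2]),np.sin(q[2]);r=[]
        for p,u,v,X in obs:
            W=[q[0]+c*X[0]-s*X[1],q[1]+s*X[0]+c*X[1],X[2]]
            r+=list(proj(p,W)-[u,v])
        return r
    o=least_squares(f,x0,x_scale=[10,10,.1],loss='soft_l1'); return o.x,np.round(o.fun,1)
E
python3 - <<'E'
from fit import *
ps=[shot('scene'),shot('side')]
k=512/800
def blobs(p):
    h=cv2.cvtColor(p['pixels'],cv2.COLOR_BGR2HSV); m=cv2.inRange(h,(5,150,90),(16,255,255))
    n,_,st,c=cv2.connectedComponentsWithStats(m); return [(c[i],st[i][4]) for i in range(1,n) if 4<st[i][4]<150]
for p in ps: print([(np.round(c*800/512),a) for c,a in blobs(p)])
A,B=ps
P=[(-80,28,88),(-80,-28,88),(80,0,88)]
ob=[(A,436*k,268*k,P[0]),(A,437*k,291*k,P[1]),(A,511*k,279*k,P[2]),(B,367*k,268*k,P[0]),(B,388*k,279*k,P[1]),(B,418*k,235*k,P[2])]
q0=ray(A,473*k,280*k,88)
print('base',fit(ob,[q0[0],q0[1],0.5]),fit(ob,[q0[0],q0[1],-1.5]))
T=[(60,0,120),(-63,0,156),(19,0,156),(95,52,120),(95,-52,120),(-95,52,120),(-95,-52,120)]
ua=[(287,365),(259,414),(274,380),(275,346),(320,361),(229,432),(279,449)]
ub=[(381,402),(420,444),(396,411),(350,402),(393,380),(408,484),(453,458)]
for sgn in(0,1):
    ob=[]
    for i in range(7):
        j=i if not sgn or i<3 else [4,3,6,5][i-3]
        ob+=[(A,ua[i][0]*k,ua[i][1]*k,T[j])]
        jb=j
        ob+=[(B,ub[i][0]*k,ub[i][1]*k,T[jb])]
    q0=ray(A,275*k,395*k,120)
    for a in(0,1.5,3,-1.5): print('tank',sgn,fit(ob,[q0[0],q0[1],a]))
print('noz spout top',ray(A,473*k,270*k,118),ray(B,402*k,240*k,118))
for l,z,ua,ub in (('bottle',235,(456,352),(496,268)),('jar',110,(374,298),(370,313)),('cup',124,(433,443),(533,346))):
    print(l,ray(A,ua[0]*k,ua[1]*k,z),ray(B,ub[0]*k,ub[1]*k,z))
E
```

```text
[(array([394., 159.]), np.int32(11)), (array([459., 173.]), np.int32(8)), (array([391., 175.]), np.int32(9)), (array([436., 268.]), np.int32(8)), (array([511., 278.]), np.int32(9)), (array([437., 290.]), np.int32(8))]
[(array([245.,  12.]), np.int32(77)), (array([298.,   8.]), np.int32(15)), (array([311.,   7.]), np.int32(6)), (array([319.,   8.]), np.int32(11)), (array([328.,  12.]), np.int32(9)), (array([302.,  24.]), np.int32(57)), (array([307.,  17.]), np.int32(10)), (array([231.,  24.]), np.int32(9)), (array([247.,  21.]), np.int32(5)), (array([258.,  21.]), np.int32(8)), (array([317.,  22.]), np.int32(12)), (array([238.,  25.]), np.int32(7)), (array([226.,  32.]), np.int32(24)), (array([242.,  36.]), np.int32(94)), (array([324.,  27.]), np.int32(5)), (array([298.,  37.]), np.int32(5)), (array([257.,  41.]), np.int32(12)), (array([306.,  45.]), np.int32(43)), (array([319.,  43.]), np.int32(6)), (array([224.,  51.]), np.int32(54)), (array([261.,  48.]), np.int32(6)), (array([254.,  52.]), np.int32(22)), (array([315.,  54.]), np.int32(19)), (array([307.,  56.]), np.int32(5)), (arr
[... 2544 characters left out ...]
36.9, -45. , -11.5,   0.4,  -2. ,
         3.6]))
tank 1 (array([ 488.67480847, -270.42289137,   -3.5040275 ]), array([ -9.6,   1.7,  -5.5,   6.6,  15.5,   1.8,  13.7, -14.9,  -0.2,
        -1.8,  -0.7,  -2.6,  12.7,  -0.5,   9. , -11.4, -50.2,  -1. ,
       -32.2,  32.4,  57.2,   0.6,  36.9, -45. , -11.5,   0.4,  -2. ,
         3.6]))
noz spout top [495.76264282 204.54132526 118.        ] [504.46216852 209.83436756 118.        ]
bottle [667.18749479  -2.37576215 235.        ] [670.09942482  -6.86207348 235.        ]
jar [419.65462569   2.99137819 110.        ] [430.73585405  -3.706772   110.        ]
cup [ 738.43378778 -107.66806511  124.        ] [ 741.55892703 -107.56048779  124.        ]
```

Base is at about (498,204) with yaw 0.915. Tank is at about (482,-279) with yaw 2.129. I'm going above the nozzle.

```bash
r='python3 -m handwheel'
python3 -m handwheel '[[[1.75,-2.1,0],-0.12,1],[[1.75,-2.1,0],-0.12,1],[[1.75,-2.1,0],-0.12,1],[[1.75,-2.1,0],-0.12,1],[[1.75,-2.1,0],-0.12,1]]' >/dev/null
python3 -m handwheel '[[[1.75,-2.1,0],-0.12,1],[[1.75,-2.1,0],-0.12,1],[[1.75,-2.1,0],-0.12,1],[[1.75,-2.1,0],-0.12,1],[[1.75,-2.1,0],-0.12,1]]' >/dev/null
python3 -m handwheel '[[[1.75,-2.1,0],-0.12,1],[[1.75,-2.1,0],-0.12,1],[[1.75,-2.1,0],-0.12,1],[[1.75,-2.1,0],-0.12,1],[[1.75,-2.1,0],-0.12,1]]' >/dev/null
python3 -m handwheel '[[[0,0,0],0,1],[[0,0,0],0,1]]'
python3 - <<'E'
from fit import *
p=shot('wrist'); cv2.imwrite('pics/c.png',p['pixels'])
print(-np.array(p['R']).T@p['t'])
h=cv2.cvtColor(p['pixels'],cv2.COLOR_BGR2HSV); m=cv2.inRange(h,(3,140,80),(18,255,255))
n,_,st,c=cv2.connectedComponentsWithStats(m); print([(np.round(c[i]),st[i][4]) for i in range(1,n) if st[i][4]>20])
print(env.find_in(p,'nozzle'))
c,s=np.cos(.915),np.sin(.915)
for X in [(-80,28,88),(-80,-28,88),(80,0,88)]: print(proj(p,[498.5+c*X[0]-s*X[1],204.4+s*X[0]+c*X[1],X[2]]))
E
```

```text
t: 2.32
tcp_pos: [500.3, 207.9, 404.6]
tool_rot: [-0.0, 0.897, 0.442, -0.0]
contact_force: [-0.1, 0.3, 0.4]
width: 85.2
finger_force: 0.0
[546.58341617 270.0155921  374.50544766]
[(array([454.,  85.]), np.int32(8485)), (array([251.,  91.]), np.int32(143)), (array([227., 242.]), np.int32(139)), (array([277., 242.]), np.int32(139)), (array([197., 287.]), np.int32(57)), (array([  4., 311.]), np.int32(109))]
[{'extent': [196.3, 293.0, 47.7, 50.3], 'score': 0.95}, {'extent': [256.8, 182.2, 60.8, 68.5], 'score': 0.83}]
[233.55767893 250.98560507]
[285.02298372 250.99766009]
[259.6023342   96.86631581]
```

View pics/c.png

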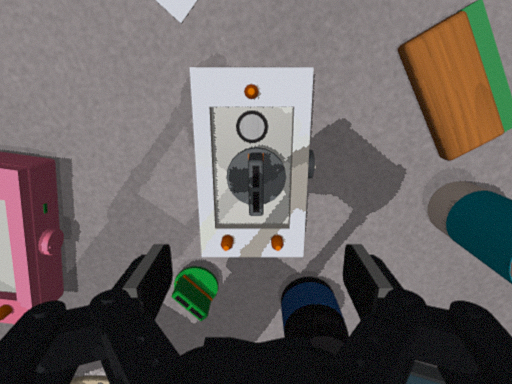

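The wrist picture shows the base upright in view, with pegs at (251,91), (227,242) and (277,242). The nozzle flange is centred near (257,178), and its spout runs along the base's x (rows 155-213).

```bash
python3 - <<'E'
from fit import *
p=shot('wrist')
P=[(-80,28,86),(-80,-28,86),(80,0,86)]
ob=[(p,227,242,P[0]),(p,277,242,P[1]),(p,251,91,P[2])]
print(fit(ob,[498,204,.9]))
print('flange',ray(p,257,178,79)); a=ray(p,257,157,119);b=ray(p,256,213,119); print('spout',a,b,(a+b)/2,np.hypot(*(a-b)[:2]),np.arctan2(*(a-b)[[1,0]]))
s=env.sense();q=s['tool_rot'];print(s['tcp_pos'],np.arctan2(2*q[2]**2-1,2*q[1]*q[2]),p['R'])
E
```

```text
(array([496.17199527, 217.40962575,   0.91757706]), array([-0.8,  0.9,  0.8,  1. , -0. , -4. ]))
flange [495.15127354 207.09179088  79.        ]
spout [513.52691415 230.91900945 119.        ] [480.67764901 189.5795467  119.        ] [497.10228158 210.24927807 119.        ] 52.80175566165732 0.8993429910580495
[498.89869634 209.45481267 404.73037306] -0.6525607340595255 [[ 0.79389821 -0.60804865 -0.00157352]
 [-0.57887011 -0.75658827  0.30411113]
 [-0.18610487 -0.24052242 -0.95263526]]
```

```bash
cat >> fit.py <<'E'
def pegs(p,x0,hue=(3,18),zc=86):
    h=cv2.cvtColor(p['pixels'],cv2.COLOR_BGR2HSV); m=cv2.inRange(h,(hue[0],140,80),(hue[1],255,255))
    n,_,st,c=cv2.connectedComponentsWithStats(m); cs=[c[i] for i in range(1,n) if 3<st[i][4]<600]
    ob=[];cc,s=np.cos(x0[2]),np.sin(x0[2])
    for X in [(-80,28,zc),(-80,-28,zc),(80,0,zc)]:
        u=proj(p,[x0[0]+cc*X[0]-s*X[1],x0[1]+s*X[0]+cc*X[1],zc]); j=min(cs,key=lambda q:np.hypot(*(q-u))); ob.append((p,*j,X))
    return ob
E
python3 - <<'E'
from fit import *
x0=[498,206,.915]
for n in('wrist','scene','side'):
    p=shot(n); o=pegs(p,x0,zc=86); print(n,[np.round(q[1:3],1) for q in o],fit(o,x0))
    if n=='wrist': cv2.imwrite('pics/d.png',p['pixels']); print(env.find_in(p,'nozzle'))
E
```

```text
wrist [array([228.4, 242.4]), array([278.6, 242.5]), array([253.5,  91.6])] (array([497.20994647, 216.06342172,   0.9138831 ]), array([-0.7,  0.9,  0.7,  1. , -0. , -3.9]))
[{'extent': [198.4, 295.0, 45.0, 50.7], 'score': 0.9}, {'extent': [256.7, 182.1, 55.8, 68.8], 'score': 0.8}]
scene [array([278.8, 171.5]), array([279.5, 185.1]), array([327. , 177.8])] (array([496.76483912, 209.38142245,   0.91402995]), array([-0.1, -0.1, -0.1,  0.1,  0.2, -0. ]))
side [array([234.8, 170.7]), array([247.6, 177.2]), array([267.1, 150.1])] (array([495.45571196, 203.87283798,   0.91434314]), array([-0.2,  0. ,  0. ,  0.3,  0.2, -0.4]))
```

```bash
cat >> fit.py <<'E'
def joint(ps,x0,names=None):
    o=[]
    for p in ps:o+=pegs(p,x0,zc=81)
    for zc in(78,80,82):
        x,r=fit([(a,b,c,(X[0],X[1],zc)) for a,b,c,X in o],x0); print(zc,np.round(x,3),np.sum(r**2),r)
E
python3 - <<'E'
from fit import *
ps=[shot(n) for n in('wrist','scene','side')]
joint(ps,[496,211,.915]);joint(ps[:1],[496,211,.915]);joint(ps[1:2],[496,211,.915]);joint(ps[2:],[496,211,.915])
E
```

```text
78 [495.044 213.557   0.914] 1.7300000000000004 [-0.2  0.2  0.1  0.2 -0.   0.   0.4  0.4  0.4  0.5  0.5  0.4 -0.4 -0.3
 -0.2 -0.2 -0.2 -0.3]
80 [495.334 213.731   0.914] 4.260000000000001 [-0.2  0.8  0.4  0.8  0.  -0.4  0.5  0.1  0.5  0.1  0.6  0.1 -0.3 -0.8
 -0.1 -0.7 -0.1 -0.7]
82 [495.536 213.775   0.914] 11.059999999999999 [-0.2  1.5  0.7  1.5  0.1 -0.6  0.6 -0.2  0.6 -0.2  0.8 -0.2 -0.3 -1.2
  0.  -1.1 -0.  -1.2]
78 [495.146 213.651   0.914] 0.08000000000000002 [-0.1  0.1  0.2  0.1 -0.  -0.1]
80 [495.517 214.088   0.914] 1.32 [-0.3  0.5  0.3  0.5 -0.  -0.8]
82 [495.984 214.651   0.914] 4.52 [-0.5  0.7  0.5  0.8  0.  -1.7]
78 [492.835 213.639   0.913] 0.0 [-0. -0. -0.  0.  0.  0.]
80 [493.816 212.574   0.914] 0.010000000000000002 [-0.  -0.  -0.   0.   0.1 -0. ]
82 [494.799 211.509   0.914] 0.030000000000000006 [-0.1 -0.  -0.1  0.   0.1 -0. ]
78 [495.889 212.221   0.914] 0.06000000000000001 [-0.2 -0.   0.1  0.1  0.  -0. ]
80 [495.782 210.082   0.915] 0.08000000000000002 [-0.2 -0.   0.1  0.1  0.1 -0.1]
82 [495.674 207.943   0.915] 0.08000000000000002 [-0.2 -0.   0.1  0.1  0.1 -0.1]
```

View pics/d.png

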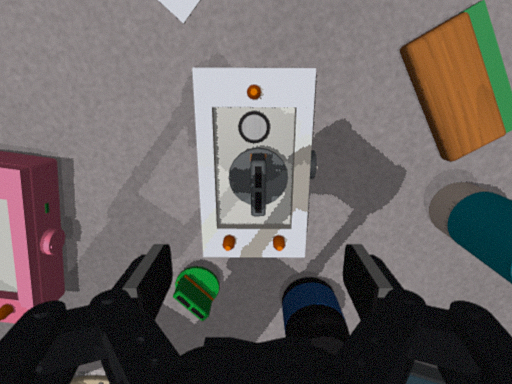

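```bash
python3 - <<'E'
from fit import *
p=shot('wrist')
im=p['pixels'][140:225,220:300]; cv2.imwrite('pics/e.png',cv2.resize(im,None,fx=7,fy=7,interpolation=cv2.INTER_CUBIC))
b=np.array([495,213.6]);c,s=np.cos(.914),np.sin(.914)
loc=lambda X:np.round([c*(X[0]-b[0])+s*(X[1]-b[1]),-s*(X[0]-b[0])+c*(X[1]-b[1])],1)
print('flange',loc(ray(p,258,177,79)),'spout -x end top',loc(ray(p,258.5,214,119)))
def W(x,y,z): return proj(p,[b[0]+c*x-s*y,b[1]+s*x+c*y,z])
for z in(56,79,119): print(z,W(0,0,z))
s=env.sense();print(s['tcp_pos'])
E
```

```text
flange [-3.8 -5.4] spout -x end top [-28.6  -5.9]
56 [253.12494809 168.21459202]
79 [252.8172407  173.44224813]
119 [252.16178912 184.57774775]
[499.26222757 209.27072755 404.80736314]
```

View pics/e.png

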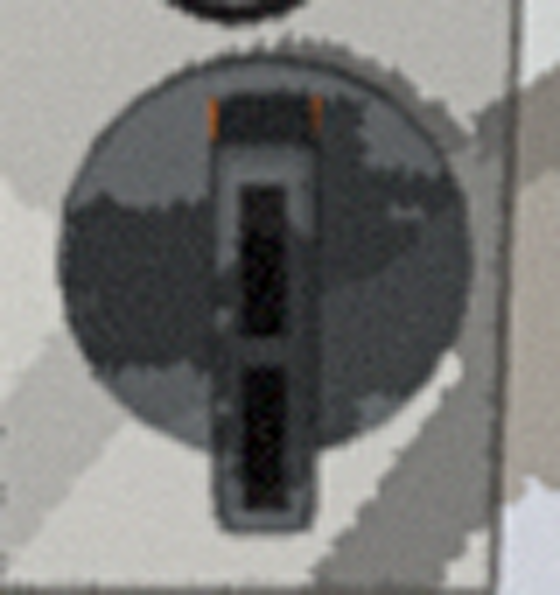

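The crop shows the spout's top face over rows 160.4-215.7, centred at (257.9,188.1). The flange is centred at (258,176.6).

```bash
python3 - <<'E'
from fit import *
p=shot('wrist')
a=ray(p,258,160.4,119);b=ray(p,257.9,215.7,119)
print(ray(p,257.9,188.1,119),ray(p,258,176.6,79),np.arctan2(*(a-b)[[1,0]]),np.hypot(*(a-b)[:2]),env.sense()['tcp_pos'])
E
```

```text
[497.16951487 207.70759785 119.        ] [497.27649782 207.57307612  79.        ] 0.916210985847533 52.506120921244346 [499.31165822 209.18688725 404.79288566]
```

```bash
python3 -m handwheel '[[[-0.21,-0.16,-3],0,1],[[0,0,-3],0,1],[[0,0,-3],0,1],[[0,0,-3],0,1],[[0,0,-1.5],0,1]]'>/dev/null
python3 -m handwheel '[[[0,0,-1.3],0,1],[[0,0,0],0,1],[[0,0,0],0,1],[[0,0,0],0,1]]'
python3 -m handwheel '[[[0,0,0],0,0],[[0,0,0],0,0],[[0,0,0],0,0],[[0,0,0],0,0],[[0,0,0],0,0]]'>/dev/null
python3 -m handwheel '[[[0,0,0],0,0],[[0,0,0],0,0],[[0,0,0],0,0],[[0,0,0],0,0],[[0,0,0],0,0]]'
```

```text
t: 3.67
tcp_pos: [497.9, 207.5, 257.6]
tool_rot: [0.0, 0.897, 0.443, 0.001]
contact_force: [0.9, -0.6, 0.3]
width: 85.3
finger_force: 0.0
t: 4.5
tcp_pos: [497.6, 207.4, 257.1]
tool_rot: [0.0, 0.897, 0.442, 0.0]
contact_force: [-0.6, 0.1, 3.7]
width: 13.6
finger_force: 58.7
```

```bash
python3 -m handwheel '[[[0,0,2],0,0],[[0,0,3.2],0,0],[[0,0,3.2],0,0],[[0,0,3.2],0,0],[[0,0,3.2],0,0]]'
python3 -m handwheel '[[[-0.07,-3.3,0],0.081,0],[[-0.07,-3.3,0],0.081,0],[[-0.07,-3.3,0],0.081,0],[[-0.07,-3.3,0],0.081,0],[[-0.07,-3.3,0],0.081,0]]'>/dev/null
python3 -m handwheel '[[[-0.07,-3.3,0],0.081,0],[[-0.07,-3.3,0],0.081,0],[[-0.07,-3.3,0],0.081,0],[[-0.07,-3.3,0],0.081,0],[[-0.07,-3.3,0],0.081,0]]'>/dev/null
python3 -m handwheel '[[[-0.07,-3.3,0],0.081,0],[[-0.07,-3.3,0],0.081,0],[[-0.07,-3.3,0],0.081,0],[[-0.07,-3.3,0],0.081,0],[[-0.07,-3.3,0],0.081,0]]'>/dev/null
python3 -m handwheel '[[[0,0,0],0,0],[[0,0,0],0,0],[[0,0,0],0,0],[[0,0,0],0,0],[[0,0,0],0,0]]'
python3 - <<'E'
from fit import *
p=shot('wrist'); cv2.imwrite('pics/f.png',cv2.resize(p['pixels'],None,fx=1.5,fy=1.5))
c,s=np.cos(2.129),np.sin(2.129)
for X in[(60,0,120),(95,52,120),(95,-52,120)]: print(proj(p,[482+c*X[0]-s*X[1],-279+s*X[0]+c*X[1],X[2]]))
E
```

```text
t: 4.92
tcp_pos: [497.0, 207.2, 405.6]
tool_rot: [-0.0, 0.897, 0.443, -0.001]
contact_force: [0.7, 0.9, -0.8]
width: 13.3
finger_force: 58.4
t: 6.58
tcp_pos: [486.9, -286.4, 404.7]
tool_rot: [-0.0, 0.483, 0.876, 0.0]
contact_force: [0.5, -0.9, -1.0]
width: 13.1
finger_force: 58.5
[258.18908738 108.34053582]
[192.94302306  62.43760463]
[323.81276241  62.94815487]
```

View pics/f.png

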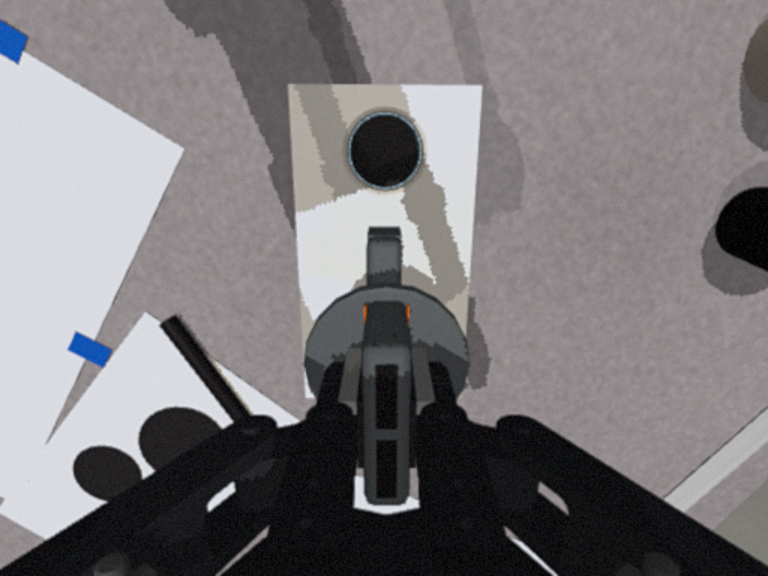

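The wrist picture shows the outlet at (385,150), which is (257,100) unscaled. The deck's end corners are at (192,56.5) and (321.5,56.5), and the nozzle is held straight.

```bash
python3 - <<'E'
from fit import *
p=shot('wrist')
g=cv2.cvtColor(p['pixels'],cv2.COLOR_BGR2GRAY)
m=(g[60:140,215:300]<50).astype(np.uint8); n,_,st,c=cv2.connectedComponentsWithStats(m); i=1+np.argmax(st[1:,4]); u=c[i]+[215,60]; print(u,st[i])
print('outlet',ray(p,*u,119),ray(p,*u,120))
a=ray(p,192,56.5,120);b=ray(p,321.5,56.5,120);print(a,b,np.hypot(*(a-b)[:2]),np.arctan2(*(a-b)[[1,0]])+np.pi/2)
print(fit([(p,*u,(60,0,120)),(p,192,56.5,(95,52,120)),(p,321.5,56.5,(95,-52,120))],[482,-279,2.13]))
s=env.sense();q=s['tool_rot'];print(s['tcp_pos'],np.arctan2(2*q[2]**2-1,2*q[1]*q[2])+np.pi/2)
z=s['tcp_pos'][2]-201
print('held flange left/right',ray(p,305/1.5,355/1.5,z+20),ray(p,469/1.5,355/1.5,z+20))
a=ray(p,387/1.5,348/1.5,z+63);b=ray(p,387/1.5,500/1.5,z+63);print('spout',(a+b)/2,np.hypot(*(a-b)[:2]))
E
```

```text
[256.04410012  99.97675805] [  19   17   45   47 1678]
outlet [ 445.28829709 -223.57697665  119.        ] [ 445.28467489 -223.5637532   120.        ]
[ 384.96448667 -222.68890928  120.        ] [ 471.57205479 -168.15367827  120.        ] 102.34726315569092 -1.0088372268948107
(array([ 478.36032504, -275.79134588,    2.13142728]), array([ 0.3,  2.3, -1.5, -0.5,  0.7, -0.3]))
[ 486.98506985 -286.56645663  404.9028235 ] 2.1331568473849454
held flange left/right [ 458.97412636 -300.43668627  223.9028235 ] [ 511.10388283 -267.60550256  223.9028235 ]
spout [ 485.78769361 -285.3944931   266.9028235 ] 50.389341245948984
```

```bash
python3 -m handwheel '[[[-1.37,2.08,0],0,0],[[-1.37,2.08,0],0,0],[[-1.37,2.08,0],0,0],[[0,0,0],0,0],[[0,0,0],0,0]]'>/dev/null
python3 -m handwheel '[[[0,0,-3],0,0],[[0,0,-3],0,0],[[0,0,-1.9],0,0],[[0,0,0],0,0],[[0,0,0],0,0]]'
python3 - <<'E'
from fit import *
p=shot('wrist'); cv2.imwrite('pics/g1.png',p['pixels'])
a=shot('scene')['pixels'];b=shot('side')['pixels']
ps=cv2.resize(a[205:305,130:230],(400,400),interpolation=3);qs=cv2.resize(b[215:315,210:310],(400,400),interpolation=3)
cv2.imwrite('pics/g.png',np.hstack([ps,qs]))
E
```

```text
t: 7.52
tcp_pos: [446.3, -225.7, 325.3]
tool_rot: [-0.001, 0.484, 0.875, 0.0]
contact_force: [0.3, -0.5, -0.0]
width: 12.9
finger_force: 58.5
```

View pics/g.png

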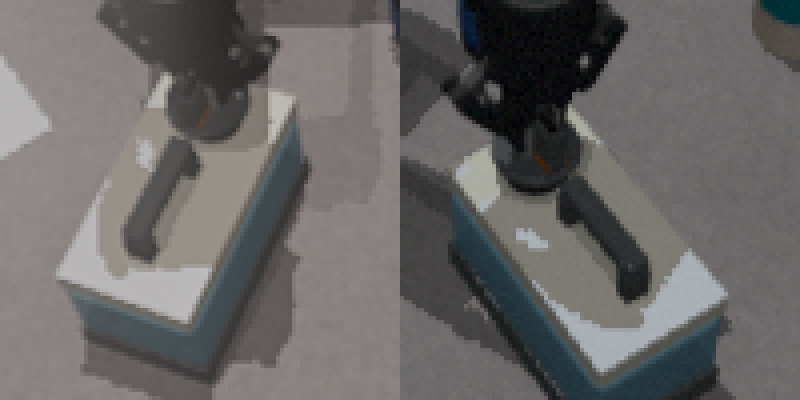

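The nozzle sits right over the outlet in both crops. I'm lowering it in small steps and watching the force.

```bash
python3 -m handwheel '[[[0,0,-0.3],0,0],[[0,0,-0.3],0,0],[[0,0,-0.3],0,0],[[0,0,0],0,0],[[0,0,0],0,0]]'
python3 -m handwheel '[[[0,0,-0.3],0,0],[[0,0,-0.2],0,0],[[0,0,0],0,0],[[0,0,0],0,0]]'
```

```text
t: 8.08
tcp_pos: [445.7, -225.2, 316.6]
tool_rot: [-0.0, 0.484, 0.875, 0.0]
contact_force: [0.4, -0.1, -0.4]
width: 13.3
finger_force: 58.5
t: 8.42
tcp_pos: [445.7, -225.2, 311.5]
tool_rot: [-0.0, 0.484, 0.875, 0.0]
contact_force: [-1.2, 0.0, -0.9]
width: 13.3
finger_force: 58.6
```

```bash
python3 -m handwheel '[[[0,0,-0.3],0,0],[[0,0,-0.2],0,0],[[0,0,0],0,0],[[0,0,0],0,0]]'
python3 -m handwheel '[[[0,0,-0.1],0,0],[[0,0,-0.1],0,0],[[0,0,0],0,0],[[0,0,0],0,0]]'
```

```text
t: 8.75
tcp_pos: [445.7, -225.3, 306.5]
tool_rot: [-0.0, 0.484, 0.875, 0.0]
contact_force: [-0.8, 1.2, 0.6]
width: 13.2
finger_force: 58.5
t: 9.08
tcp_pos: [445.9, -225.3, 305.1]
tool_rot: [0.0, 0.484, 0.875, 0.0]
contact_force: [-0.9, 0.5, 1.6]
width: 13.3
finger_force: 58.7
```

```bash
python3 -m handwheel '[[[0,0,0],0,1],[[0,0,0],0,1],[[0,0,0],0,1],[[0,0,0],0,1],[[0,0,0],0,1]]'
python3 -m handwheel '[[[0,0,0],0,1],[[0,0,0.6],0,1],[[0,0,2],0,1],[[0,0,3.7],0,1],[[0,0,3.7],0,1]]'
python3 -m handwheel '[[[1.1,-1.74,0],0,1],[[1.1,-1.74,0],0,1],[[1.1,-1.74,0],0,1],[[1.1,-1.74,0],0,1],[[0,0,0],0,1]]'>/dev/null
python3 -m handwheel '[[[0,0,0],0,1],[[0,0,0],0,1],[[0,0,0],0,1]]'
python3 - <<'E'
from fit import *
p=shot('wrist'); cv2.imwrite('pics/i.png',cv2.resize(p['pixels'],None,fx=1.5,fy=1.5))
E
```

```text
t: 9.5
tcp_pos: [445.8, -225.3, 304.7]
tool_rot: [-0.0, 0.484, 0.875, 0.0]
contact_force: [0.7, -0.1, -1.1]
width: 73.2
finger_force: 0.0
t: 9.92
tcp_pos: [445.4, -225.0, 405.2]
tool_rot: [-0.002, 0.484, 0.875, 0.0]
contact_force: [0.8, -1.4, -0.1]
width: 85.3
finger_force: 0.0
t: 10.58
tcp_pos: [489.3, -294.1, 404.8]
tool_rot: [-0.0, 0.484, 0.875, 0.0]
contact_force: [0.2, -0.4, -0.2]
width: 85.5
finger_force: 0.0
```

View pics/i.png

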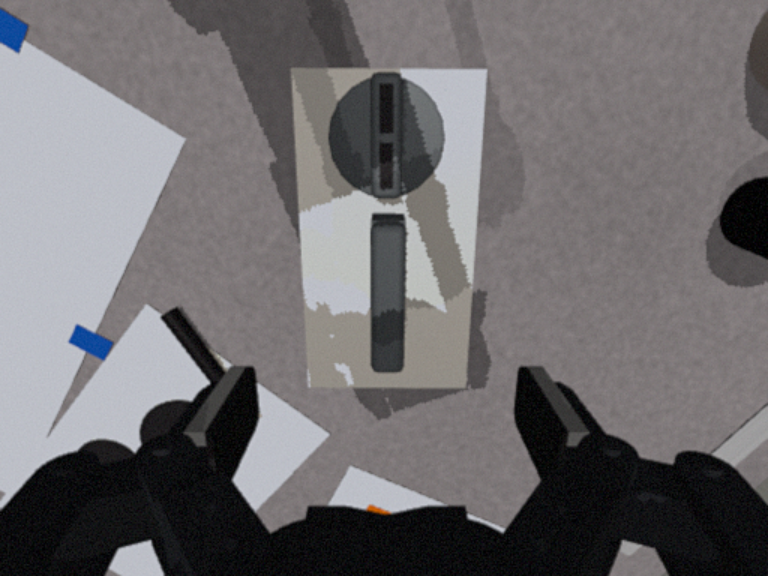

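The nozzle is seated flat in the outlet. The handle's top runs over rows 223-372 and is centred at (388.5,297.5). The deck corners are (291,69), (487,69), (308,387) and (468,387).

```bash
python3 - <<'E'
from fit import *
p=shot('wrist')
C=[(291,69,95,52,120),(487,69,95,-52,120),(308,387,-95,52,120),(468,387,-95,-52,120),(388.5,372,-63,0,160),(388.5,223,19,0,160)]
x,r=fit([(p,a/1.5,b/1.5,(X,Y,Z)) for a,b,X,Y,Z in C],[480,-277,2.13]);print(x,r)
print('handle cam',ray(p,259,198.3,160),'from fit',x[0]-22*np.cos(x[2]),x[1]-22*np.sin(x[2]))
s=env.sense();q=s['tool_rot'];print(s['tcp_pos'],np.arctan2(2*q[2]**2-1,2*q[1]*q[2])+np.pi/2)
E
```

```text
[ 477.88183422 -274.74589786    2.13144238] [-1.4 -2.1  1.  -2.   0.   0.5 -0.1  0.6 -0.1  1.6  0.2  0.8]
handle cam [ 487.81441217 -290.6575633   160.        ] from fit 489.5799702320836 -293.37795662628304
[ 489.3745498  -294.0732744   404.99061135] 2.1323509256083906
```

```bash
python3 -m handwheel '[[[-0.03,0.06,-3],0,1],[[0,0,-3],0,1],[[0,0,-2],0,1],[[0,0,-1.2],0,1],[[0,0,-0.6],0,1]]'
python3 -m handwheel '[[[0,0,0],0,1],[[0,0,0],0,1],[[0,0,0],0,0],[[0,0,0],0,0],[[0,0,0],0,0]]'
python3 -m handwheel '[[[0,0,0],0,0],[[0,0,0],0,0],[[0,0,0],0,0],[[0,0,0],0,0],[[0,0,0],0,0]]'
python3 -m handwheel '[[[0,0,0.3],0,0],[[0,0,0.5],0,0],[[0,0,1],0,0],[[0,0,1.5],0,0],[[0,0,0],0,0]]'
```

```text
t: 11.1
tcp_pos: [488.7, -293.3, 304.8]
tool_rot: [-0.002, 0.484, 0.875, 0.0]
contact_force: [0.2, 0.8, 0.9]
width: 84.8
finger_force: 0.0
t: 11.52
tcp_pos: [489.7, -294.4, 307.8]
tool_rot: [0.001, 0.484, 0.875, -0.0]
contact_force: [-0.9, 0.5, 0.4]
width: 51.3
finger_force: 0.0
t: 11.93
tcp_pos: [489.8, -294.2, 307.1]
tool_rot: [0.001, 0.484, 0.875, 0.0]
contact_force: [1.9, 0.3, 2.6]
width: 16.8
finger_force: 59.7
t: 12.35
tcp_pos: [490.1, -294.9, 342.4]
tool_rot: [0.002, 0.484, 0.875, -0.0]
contact_force: [1.3, -0.5, -5.5]
width: 17.1
finger_force: 58.9
```

```bash
python3 -m handwheel '[[[0,0,1.5],0,0],[[0,0,2.2],0,0],[[0,0,2.4],0,0],[[0,0,2.4],0,0],[[0,0,1.8],0,0]]'
python3 -m handwheel '[[[0,1.2,0],0,0],[[-0.04,2.45,0],-0.061,0],[[-0.04,2.45,0],-0.061,0],[[-0.04,2.45,0],-0.061,0],[[-0.04,2.45,0],-0.061,0]]'>/dev/null
python3 -m handwheel '[[[-0.04,2.45,0],-0.061,0],[[-0.04,2.45,0],-0.061,0],[[-0.04,2.45,0],-0.061,0],[[-0.04,2.45,0],-0.061,0],[[-0.04,2.45,0],-0.061,0]]'
python3 -m handwheel '[[[-0.04,2.45,0],-0.061,0],[[-0.04,2.45,0],-0.061,0],[[-0.04,2.45,0],-0.061,0],[[-0.04,2.45,0],-0.061,0],[[-0.04,2.45,0],-0.061,0]]'>/dev/null
python3 -m handwheel '[[[-0.04,2.45,0],-0.061,0],[[-0.04,2.45,0],-0.061,0],[[-0.04,2.45,0],-0.061,0],[[-0.04,2.45,0],-0.061,0],[[-0.04,2.45,0],-0.061,0]]'>/dev/null
python3 -m handwheel '[[[-0.04,1.25,0],-0.061,0],[[0,0,0],0,0],[[0,0,0],0,0],[[0,0,0],0,0],[[0,0,0],0,0]]'
python3 - <<'E'
from fit import *
s=env.sense();q=s['tool_rot'];print(s['tcp_pos'],np.arctan2(2*q[2]**2-1,2*q[1]*q[2])+np.pi/2)
p=shot('wrist');a=shot('scene');b=shot('side')
cv2.imwrite('pics/w.png',p['pixels'])
cv2.imwrite('pics/j.png',np.hstack([cv2.resize(x['pixels'][r:r+100,c:c+100],(400,400),interpolation=3) for x,r,c in((a,100,250),(b,80,205))]))
E
```

```text
t: 12.77
tcp_pos: [489.4, -294.4, 444.3]
tool_rot: [0.001, 0.484, 0.875, -0.0]
contact_force: [0.4, -0.6, -5.2]
width: 17.1
finger_force: 59.3
t: 13.6
tcp_pos: [484.7, -59.8, 440.9]
tool_rot: [-0.002, 0.704, 0.71, -0.001]
contact_force: [0.5, -0.7, -5.4]
width: 17.3
finger_force: 59.4
t: 14.85
tcp_pos: [481.1, 195.0, 442.1]
tool_rot: [0.0, 0.898, 0.44, -0.001]
contact_force: [0.1, 0.2, -6.2]
width: 17.1
finger_force: 59.4
[481.13586687 195.03152259 442.09537825] 0.9116128063792691
```

View pics/j.png

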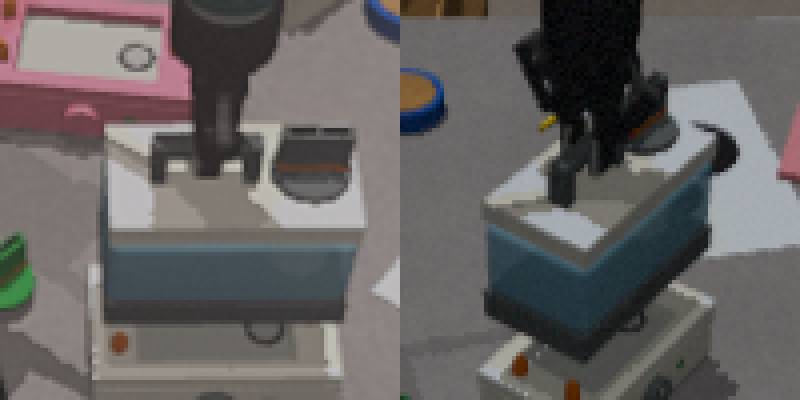

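View pics/w.png

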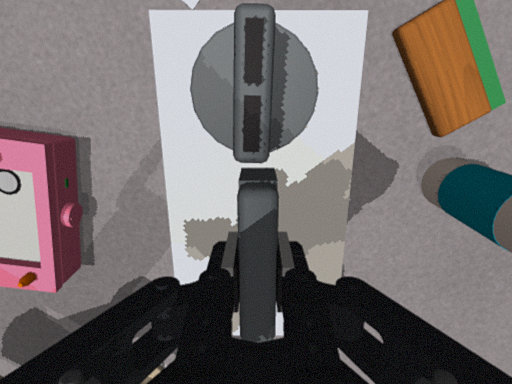

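The crops show the tank level and right way round over the base. The wrist view has deck corners at (149,10) and (368,10), and the flange at (254,88). I'm checking the tank's offset in the grip from those.

```bash
python3 - <<'E'
from fit import *
p=shot('wrist');s=env.sense();T=s['tcp_pos'];z=T[2]-307.1
C=[(149.5,10.5,95,52,120),(368,10.5,95,-52,120),(254,88,60,0,140),(258,182,19,0,159)]
x,r=fit([(p,a,b,(X,Y,Z+z)) for a,b,X,Y,Z in C],[495,213,.914]);print(x,r)
d=x[:2]-T[:2];c,sn=np.cos(.914),np.sin(.914)
print('tank origin rel TCP in tank frame (expect 22,0):',c*d[0]+sn*d[1],-sn*d[0]+c*d[1])
for C1 in(C[:2],C[3:],C[2:3]):
    for a,b,X,Y,Z in C1:
        w=ray(p,a,b,Z+z);d=w[:2]-T[:2];print(X,Y,'->',np.round([c*d[0]+sn*d[1]-X,-sn*d[0]+c*d[1]-Y],1))
a=shot('scene');b=shot('side')
for q in(a,b): # visible pegs now
    o=pegs(q,[495,213.6,.914],zc=78); print([np.round(np.array(k[1:3])-proj(q,[495+c*k[3][0]-sn*k[3][1],213.6+sn*k[3][0]+c*k[3][1],78]),1) for k in o])
E
```

```text
[493.05599272 211.80901684   0.91185116] [-3.8 -0.4  0.7 -0.8  3.2  0.3 -0.7  8.7]
tank origin rel TCP in tank frame (expect 22,0): 20.301426108404343 1.108779854764526
95 52 -> [20.2 -0.9]
95 -52 -> [19.9  1.2]
19 0 -> [24.1  0.8]
60 0 -> [20.4  2.4]
[array([ 0.5, 13.4]), array([-0.3, -0.2]), array([-47.8,   7.1])]
[array([0.1, 0.6]), array([0.2, 0.5]), array([-19.3,  28. ])]
```

```bash
python3 -m handwheel '[[[0.11,0.2,-1],0.002,0],[[0,0,-1.2],0,0],[[0,0,-1],0,0],[[0,0,-0.6],0,0],[[0,0,0],0,0]]'
python3 -m handwheel '[[[0,0,0],0,0],[[0,0,-0.3],0,0],[[0,0,-0.3],0,0],[[0,0,0],0,0],[[0,0,0],0,0]]'
```

```text
t: 15.57
tcp_pos: [482.1, 197.6, 402.6]
tool_rot: [-0.0, 0.897, 0.441, -0.002]
contact_force: [0.3, -0.2, -5.9]
width: 17.2
finger_force: 59.4
t: 15.98
tcp_pos: [482.5, 197.7, 398.8]
tool_rot: [0.0, 0.897, 0.441, 0.0]
contact_force: [0.5, 1.3, -5.1]
width: 16.9
finger_force: 59.4
```

```bash
python3 -m handwheel '[[[0,0,-0.25],0,0],[[0,0,-0.25],0,0],[[0,0,0],0,0],[[0,0,0],0,0]]'
python3 -m handwheel '[[[0,0,-0.2],0,0],[[0,0,-0.2],0,0],[[0,0,0],0,0],[[0,0,0],0,0]]'
```

```text
t: 16.32
tcp_pos: [482.5, 197.7, 393.5]
tool_rot: [-0.0, 0.897, 0.441, -0.0]
contact_force: [-0.0, 0.6, -4.8]
width: 17.0
finger_force: 59.4
t: 16.65
tcp_pos: [482.5, 197.7, 389.5]
tool_rot: [0.0, 0.897, 0.441, -0.0]
contact_force: [-0.3, 0.9, -5.1]
width: 16.7
finger_force: 59.4
```

```bash
python3 -m handwheel '[[[0,0,-0.2],0,0],[[0,0,-0.2],0,0],[[0,0,0],0,0],[[0,0,0],0,0]]'
python3 -m handwheel '[[[0,0,-0.2],0,0],[[0,0,-0.1],0,0],[[0,0,0],0,0],[[0,0,0],0,0]]'
```

```text
t: 16.98
tcp_pos: [482.5, 197.7, 385.5]
tool_rot: [0.0, 0.897, 0.441, -0.0]
contact_force: [-0.9, -0.8, -5.5]
width: 17.0
finger_force: 59.4
t: 17.32
tcp_pos: [482.5, 197.7, 382.6]
tool_rot: [0.0, 0.897, 0.441, -0.0]
contact_force: [0.0, 0.4, -4.9]
width: 16.8
finger_force: 59.4
```

```bash
python3 -m handwheel '[[[0,0,-0.15],0,0],[[0,0,-0.15],0,0],[[0,0,0],0,0],[[0,0,0],0,0]]'
python3 -m handwheel '[[[0,0,-0.1],0,0],[[0,0,-0.1],0,0],[[0,0,0],0,0],[[0,0,0],0,0]]'
```

```text
t: 17.65
tcp_pos: [482.5, 197.7, 379.5]
tool_rot: [0.0, 0.897, 0.441, -0.0]
contact_force: [-0.1, -0.1, -5.7]
width: 17.1
finger_force: 59.4
t: 17.98
tcp_pos: [482.5, 197.7, 377.6]
tool_rot: [0.0, 0.897, 0.441, -0.0]
contact_force: [-0.1, 0.2, -5.8]
width: 16.6
finger_force: 59.4
```

```bash
python3 -m handwheel '[[[0,0,-0.05],0,0],[[0,0,-0.05],0,0],[[0,0,0],0,0],[[0,0,0],0,0]]'
python3 -m handwheel '[[[0,0,-0.05],0,0],[[0,0,-0.03],0,0],[[0,0,0],0,0],[[0,0,0],0,0]]'
```

```text
t: 18.32
tcp_pos: [482.7, 197.6, 377.1]
tool_rot: [0.0, 0.897, 0.441, 0.0]
contact_force: [-0.7, -0.2, -3.5]
width: 16.7
finger_force: 59.7
t: 18.65
tcp_pos: [482.6, 197.6, 377.1]
tool_rot: [0.0, 0.897, 0.441, 0.001]
contact_force: [-2.5, -3.1, 6.0]
width: 16.8
finger_force: 60.9
```

The tank meets the rim at the expected height with a light force. I'm releasing and retreating.

```bash
python3 -m handwheel '[[[0,0,0],0,1],[[0,0,0],0,1],[[0,0,0],0,1],[[0,0,0],0,1],[[0,0,0],0,1]]'
python3 -m handwheel '[[[0,0,0],0,1],[[0,0,1],0,1],[[0,0,2.5],0,1],[[0,0,3.5],0,1],[[0,0,3.5],0,1]]'
python3 -m handwheel '[[[0,0,0],0,1],[[0,0,0],0,1],[[0,0,0],0,1],[[0,0,0],0,1]]'
python3 - <<'E'
from fit import *
p=shot('wrist');print(env.sense()['tcp_pos'])
c,s=np.cos(.914),np.sin(.914)
g=p['pixels'].copy()
# edges of deck vs prediction: white deck quad
h=cv2.cvtColor(g,cv2.COLOR_BGR2HSV)
W=lambda X,Y,Z:proj(p,[495+c*X-s*Y,213.6+s*X+c*Y,Z+70])
print('pred corners',[np.round(W(*q),1) for q in((95,52,120),(95,-52,120),(-95,52,120),(-95,-52,120))])
print('pred flange',W(60,0,143),W(91,0,143),W(60,31,143),W(60,-31,143),'handle',W(19,0,160),W(-63,0,160))
gr=cv2.cvtColor(g,cv2.COLOR_BGR2GRAY).astype(int)
v=int(W(60,0,143)[1]);print(v,''.join(f'{x:4d}' for x in gr[v,140:380:4]))
u=int(W(60,0,120)[0])
print(u+30,''.join(f'{x:4d}' for x in gr[0:300:4,u+30]))
for r in env.find_in(p,'nozzle')[:2]+env.find_in(p,'tank')[:2]: print(r)
E
```

```text
t: 19.07
tcp_pos: [482.7, 197.8, 375.8]
tool_rot: [-0.0, 0.897, 0.441, 0.0]
contact_force: [-0.3, 0.4, -0.2]
width: 76.4
finger_force: 0.0
t: 19.48
tcp_pos: [482.3, 197.7, 482.1]
tool_rot: [-0.0, 0.897, 0.441, -0.001]
contact_force: [0.4, 0.2, 0.9]
width: 85.1
finger_force: 0.0
t: 19.82
tcp_pos: [482.2, 197.6, 479.9]
tool_rot: [-0.0, 0.897, 0.441, -0.001]
contact_force: [-0.0, -0.4, 0.2]
width: 85.6
finger_force: 0.0
[482.27414169 197.60973836 479.61124243]
pred corners [array([194.5,  44.6]), array([325.1,  44.5]), array([207. , 255.6]), array([311.8, 255.6])]
pred flange [259.88441173  90.55395362] [259.97610262  45.53674905] [219.01563057  90.58057018] [300.77750611  90.52732122] handle [259.91349465 148.21011194] [259.69848265 246.4364998 ]
90  141 144 146 141 145 143 141 138 142 145 139 145 139 121 121 213 216 216 214 218 107 115 115 114 111 109 108  87 125 128 117  85  78  71 126 124 118 122 118 221 215 219 215 217 216 198 130 138 142 139 138 144 140 138 136 142 130 131 136 140
289  133 134 135 128 131 140 135 137 130 136 136 180 215 213 216 217 218 181 112 119 120 118 121 119 116 121 115  98 219 219 213 217 215 213 214 214 212 214 216 214 127 132 134 135 135 129 166 163 163 163 161 160 165 161 163 167 202 215 213 217 215 216 216 219  38  32  30  32  18  11   0  20  13   0  25
{'extent': [254.9, 89.8, 77.6, 81.6], 'score': 0.84}
{'extent': [209.0, 254.2, 34.2, 36.7], 'score': 0.74}
{'extent': [257.1, 149.3, 123.3, 211.8], 'score': 0.79}
```

```bash
python3 -m handwheel '[[[0,0,0],0,1],[[0,0,0],0,1],[[0,0,0],0,1],[[0,0,0],0,1],[[0,0,0],0,1]]' | head -2
python3 -c "from cell import env; print(env.job_done())"
```

```text
t: 20.38
tcp_pos: [482.6, 197.7, 480.8]
the job is handed in; nothing more can be done
None
```

I handed the job in at about 20 s: by my last measurements the nozzle is fully home in the tank's outlet and the tank sits level on the base over the pegs, with the gripper clear of everything; no verdict came back, and I did not re-measure the bystanders at the end.

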